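# Seat the locating pin in the rail carriage by feel

### The job

Take the square-headed pin out of the rack and press it straight into the blind hole of the plate on the rail's carriage, past the tight plug, until its head sits flat on the plate; then let go. The plate was clamped by hand, so the hole is a few millimetres off the carriage's middle and has to be felt for with the pin's foot, for instance in a small spiral. Be gentle: keep every push on the carriage and its plate well under 40 N, and leave the other pins and everything else on the desk where they are.

Things in the scene. Friction and masses are not known exactly. Their poses are not given: they have to be found in the camera images.
- pin_mid (a point): Middle of the square head of the plain steel locating pin (the one to fit), about 150 g: a square head 24 x 24 x 50 mm on a round shank 16 mm in diameter and 24 mm long. The point is on the pin's axis, 25 mm above the shoulder (underside of the head), 49 mm above the foot; x and y square to the head's flat sides, z up.
- pin_tip (a point): Centre of the flat, sharp-edged foot of that pin's shank, 49 mm below pin_mid; same axes. At the start the pin stands upright in one of the three rack holes, its shoulder on the rack's top and its shank loose in the hole.
- rack: Grey plastic rack fixed to the desk, 60 (x) x 180 (y) x 34 mm high, with three holes 19 mm wide in a row along y, 58 mm apart, the middle one at its centre. Origin: centre of the underside, at desk height. Which pin stands in which hole varies.
- carriage: Black carriage 120 x 120 mm, fixed on an aluminium rail along its x. Origin: centre of its underside, on the rail, 30 mm above the desk; z up. Its rim, 40 mm above the origin, surrounds a pocket 90 mm square, in which a bare aluminium plate 76 mm square is firmly clamped, parallel to the carriage; the plate's flat top is 48 mm above the origin, 8 mm above the rim.
- carriage_top (a point): Middle of the carriage, at the height of the plate's top. The plate's only hole, in the plate's middle, is blind, vertical, 17 mm wide, unchamfered, and lies up to 4 mm from here along each of the carriage's x and y (unmeasured, differs every time). A tight plug 16 mm down must be pushed on 8 mm with about 9 to 12 N and stays down; then the pin's head meets the plate.
- roundpin_mid (a point): Another steel pin standing in the rack, with a round head 27 mm in diameter and 40 mm high on a thinner shank: not to be used. Point on its axis, 25 mm above the rack's top.
- discpin_mid (a point): Another steel pin standing in the rack, a thin 12 mm stem with a flat disc 32 mm in diameter on top, its top 30 mm above the rack: not to be used. Point on its axis, 25 mm above the rack's top.
- pencil: Red pencil, 8 mm thick, about 165 mm long, lying on the desk along its x. Origin: under its middle.
- driver: Screwdriver 170 mm long lying on the desk along its x. Origin: on its underside, about half-way along.
- wrench: Steel wrench 150 mm long lying on the desk along its x. Origin: on its underside, about half-way along.
- tape: Yellow roll of tape, 90 mm in diameter, 24 mm high, lying flat on the desk. Origin: centre of its underside.
- cube: Blue plastic block, 28 mm cube, on the desk. Origin: centre of its underside.
Mind the look-alikes: they are no part of the job. Leave any green, red or yellow look-alike of the part that bears pin_mid alone.

How it is judged:
On the way, in this order (a step that is already met when the one before it is completed fails the run):
1. the square-headed pin is out of the rack, held above the level of the plate (height (world z) of pin_tip above 0.05 m and horizontal distance between pin_tip and rack above 0.12 m), for 0.1 s.
2. its shank has entered the hole, at least 4 mm below the plate's top (horizontal distance between pin_tip and carriage_top below 0.009 m and angle between pin_mid's own z axis and vertical below 0.1 rad and z of pin_tip in the frame of carriage below 0.044 m), for 0.1 s.
At the end, for the whole second after the job is handed in: the square-headed pin stands upright (within 0.06 rad) in the hole of the carriage's plate (foot within 9 mm of the carriage's middle), fully home: foot at least 21.5 mm below the plate's top, so the head is within 2.5 mm of the plate; released and at rest (horizontal distance between pin_tip and carriage_top below 0.009 m and angle between pin_mid's own z axis and vertical below 0.06 rad and z of pin_tip in the frame of carriage below 0.0265 m and linear speed of pin below 0.02 m/s); the robot touches nothing.
It fails at once if anything presses on the carriage or its plate with more than 40 N (contact force between carriage and anything else above 40 N).
It fails at once if one of the other pins is moved more than 30 mm (distance of any of roundpin_mid, discpin_mid from where it was at the start of the episode above 0.03 m).
It fails at once if the pencil, screwdriver, wrench, tape or blue block is moved more than 30 mm (distance of any of pencil, driver, wrench, tape, cube from where it was at the start of the episode above 0.03 m).
It also fails if it takes over 67 s, if anything falls off the work surface, if the arm or the gripper's body presses on something with over 40 N, if the wrist force passes 120 N, or if a joint passes its speed limit or range.

### The arm

A 6-joint arm with a two-finger parallel gripper is mounted at the origin on the work surface. World frame = base frame: x ahead of the robot, y to its left, z up, the work surface at z = 0. Lengths are in m, angles in rad, forces in N, time in s.
With the tool pointing down it reaches from about 0.25 to 0.725 m from the base axis. Payload 9.7 kg.
Tool frame: the origin (TCP) lies at the very end of the fingers, on their centre line; the grasp point (between the pads) lies 19 mm behind it; z points along the fingers, x is the direction in which the jaws open and shut, and the axes are right-handed (so a half turn about z gives the same grasp; the last joint's range is limited). The gripper opens to 85 mm and grips with 20 to 120 N. Pads are 22 mm wide; open, the fingers measure 114 mm over their backs; the gripper's body (76 mm by 85 mm) begins 54 mm behind the grasp point. The pads swing forward as they close: fully open they stand 13 mm farther back than shut.
Start: joints at [1.183, 0.087, 0.176, 1.66, 0, 1.571], TCP at [0.208, 0.509, 0.231] pointing down, gripper open.
Joint ranges: [-3.13, 3.13], [-0.85, 1.81], [-1.15, 1.24], [-2.2, 2.28], [-1.44, 1.52], [-3.14, 3.14]. Speed limits (rad/s): [2.22, 2.22, 2.57, 3.14, 3.14, 3.14].

### API

Orientations are given as [roll, pitch, yaw] about the fixed x, y, z axes, in that order (R = Rz(yaw) Ry(pitch) Rx(roll)).
In Python, from bench import ctrl gives the robot as it stands.
- The arm moves only by the tool arm_command, never from a script. Its argument "plan" is a list of rows, each an object with "dp": the shift along the tool's x, y, z in mm, a list of three; "roll": the turn about the tool's z in degrees; "jaw": the opening, from -1 (shut) to 1 (fully open). A call has 1 to 20 rows; each row is the pose to reach, as a shift and turn from the pose measured when the call began, along the tool's axes at that moment; what a row does not reach only later rows make up. A row lasts 1/10 s, in which the tool goes at most 50 mm and 8.59 degrees, less where a joint would pass 70% of its speed; a pose out of reach is approached as far as the arm can. A call with a gripper value outside its range is refused whole. The fingers move at their own pace and stop on an object; "newtons" is the grip in N (left out, the last holds). Time passes only in rows, so rows that repeat a pose let the fingers close. It gives the time, the measured TCP pose, the force and the opening at its end, in the units of the state.
- ctrl.get_state(): the state, without advancing time (a new reading comes with each control period).
- ctrl.camera(name): name is "scene" or "top" or "wrist"; returns the picture (420x560x3 uint8, red, green, blue); there is no depth.
- ctrl.camera_info(name): a dict with "fx", "fy", "cx", "cy" (pixels), "R" (3x3) and "t" (3): a world point X has camera coordinates R X + t. Camera axes: x right, y down, z forward; pixel columns grow to the right and rows downward; lengths in m; the calibration is good to about 2 mm. A picture is of the moment at which its call begins: read the wrist's pose just before it. camera_info takes no time and is no camera call; for the wrist camera it gives the pose at the moment of the call.
- ctrl.hand_in(): hands the job in, once; it reports no verdict.
The state is a dict: "clock": time; "joint_positions": joint angles; "dq": joint speeds; "joint_torque": joint torques, N m; "tcp_pos": TCP position; "tool_rot": TCP orientation; "force": force on the tool from outside, world axes, zero at the start; "moment": the same for the moment, N m; "grip_width": opening from 0.0 (shut) to 1.0 (fully open).
Only numpy, scipy, OpenCV 4.12 (cv2) and the standard library are available. Lean on these libraries where they do the work, as an engineer would, in place of code of your own. Each camera call takes 0.05 s, during which the arm holds its last target. There are 200 camera calls.

## Working session

There is one attempt and no reset: what is moved stays moved. The work goes in short steps, Python scripts to look and compute and a tool call to move; the robot and the scene stay as the last step left them, time stands still between calls to the robot, and variables do not carry over. Pictures are saved under pics/ and viewed, about 8 in all and at most 12, crops included, and the job is handed in when it is done.

Besides the shell and the picture viewer there is one more tool, called after "Request:" in YAML: its name, and indented under it one key for each argument. arm_command: Moves the arm, as the interface text tells. Its arguments: {"type":"object","properties":{"plan":{"type":"array"},"newtons":{"type":"number"}},"required":["plan"]}

```bash
mkdir -p pics; ls; cat > h.py <<'E'
import numpy as np, cv2
from bench import ctrl
def snap(n,f):
    i=ctrl.camera_info(n); im=ctrl.camera(n); cv2.imwrite('pics/'+f,cv2.cvtColor(im,cv2.COLOR_RGB2BGR)); return im,i
def ray(i,u,v):
    R=np.array(i['R']);t=np.array(i['t']); o=-R.T@t
    d=R.T@np.array([(u-i['cx'])/i['fx'],(v-i['cy'])/i['fy'],1]); return o,d
def onz(i,u,v,z):
    o,d=ray(i,u,v); return o+d*(z-o[2])/d[2]
def tri(rs):
    A=np.zeros((3,3));b=np.zeros(3)
    for o,d in rs:
        d=d/np.linalg.norm(d);P=np.eye(3)-np.outer(d,d);A+=P;b+=P@o
    p=np.linalg.solve(A,b); return p,[np.linalg.norm((np.eye(3)-np.outer(d,d)/(d@d))@(p-o)) for o,d in rs]
def proj(i,X):
    c=np.array(i['R'])@np.array(X)+np.array(i['t']); return c[0]/c[2]*i['fx']+i['cx'],c[1]/c[2]*i['fy']+i['cy']
E
python3 - <<'E'
from h import *
import json
a,i=snap('top','top0.png');b,j=snap('scene','scene0.png')
cv2.imwrite('pics/both.png',cv2.cvtColor(np.hstack([a,b]),cv2.COLOR_RGB2BGR)[:, :])
for k in(i,j):print(k['fx'],k['cx'],np.round(-np.array(k['R']).T@np.array(k['t']),3),np.round(k['R'],2).tolist())
s=ctrl.get_state();print(s)
E
```

```text
pics
450.6243164610621 275.65310894771426 [ 0.333 -0.003  1.343] [[0.02, -1.0, 0.01], [-0.99, -0.02, -0.15], [0.15, -0.0, -0.99]]
504.66100370471014 286.05401135742864 [0.906 0.449 1.072] [[-0.73, 0.69, -0.01], [0.6, 0.62, -0.5], [-0.34, -0.37, -0.87]]
{'clock': 0.1, 'joint_positions': array([1.18301583e+00, 8.73877469e-02, 1.75235270e-01, 1.65981430e+00,
       6.30428042e-06, 1.57077566e+00]), 'dq': array([-0.00090364, -0.00016003,  0.0027969 ,  0.00132619, -0.00092567,
        0.00100612]), 'joint_torque': array([-3.96620089e-04, -5.21564233e+01,  4.65654051e+01,  1.60863146e-02,
       -7.20857452e-05, -7.74384290e-08]), 'tcp_pos': array([0.20789474, 0.5089734 , 0.23067474]), 'tool_rot': array([-3.14158633e+00,  1.17045444e-03,  1.18303649e+00]), 'force': array([-0.57829159, -0.52438277, -0.98323721]), 'moment': array([ 0.0465864 , -0.00982019, -0.04389282]), 'grip_width': 0.9952182168112811}
```

View pics/top0.png

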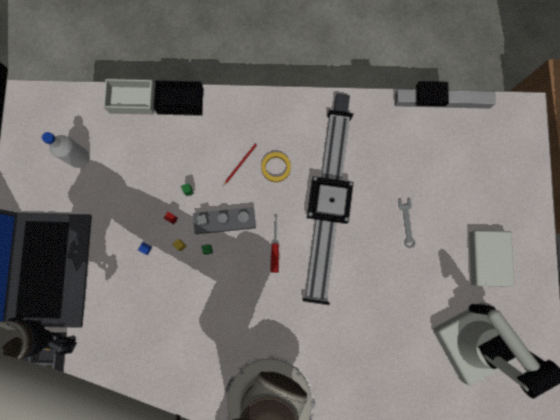

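View pics/scene0.png

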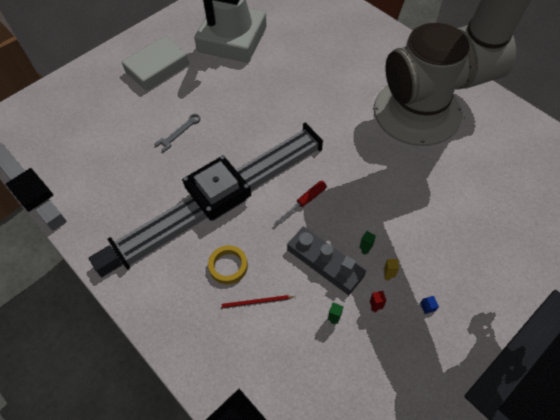

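The top view shows the rack at about (224,218), with pin heads at (202,218), (223,216) and (244,216). The carriage is at (330,199), with a dark hole near (332,200). The scene view has the rack at about (326,260) and the carriage at (217,187). Next I'll enlarge both.

```bash
python3 - <<'E'
import cv2,numpy as np
a=cv2.imread('pics/top0.png');b=cv2.imread('pics/scene0.png')
f=lambda im,x,y,w,h:cv2.resize(im[y:y+h,x:x+w],(400,300),interpolation=cv2.INTER_CUBIC)
cv2.imwrite('pics/crop.png',np.vstack([np.hstack([f(a,184,190,80,60),f(b,276,215,100,75)]),np.hstack([f(a,290,170,80,60),f(b,167,150,100,75)])]))
E
```

```text
(no output)
```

View pics/crop.png

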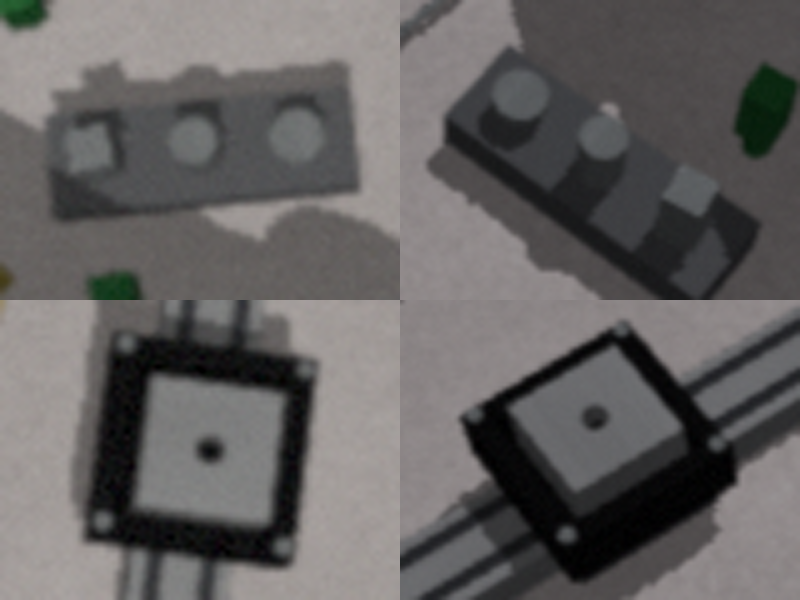

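In the crops, the square head is the left pin in the top view, at full-image (202,219.6), and at (349,262.5) in the scene view. The plate's hole is visible at (332,200) in top and about (215.8,179.5) in scene.

```bash
cat >> h.py <<'E'
def T(p): return (184+p[0]/5,190+p[1]/5)
def S(p): return (276+(p[0]-400)/4,215+p[1]/4)
def T2(p): return (290+p[0]/5,170+(p[1]-300)/5)
def S2(p): return (167+(p[0]-400)/4,150+(p[1]-300)/4)
E
python3 - <<'E'
from h import *
i=ctrl.camera_info('top');j=ctrl.camera_info('scene')
for n,a,b in [('sq',T((90,148)),S((692,190))),('mid',T((193,141)),S((604,136))),('end',T((298,134)),S((520,94))),('hole',T2((210,450)),S2((595,418)))]:
    p,r=tri([ray(i,*a),ray(j,*b)]);print(n,p.round(4),np.round(r,4))
print('rack',[onz(i,*T(q),.034).round(4)[:2].tolist() for q in [(50,118),(348,88),(358,190),(58,220)]])
print('rim',[onz(i,*T2(q),.07).round(4)[:2].tolist() for q in [(110,333),(317,357),(292,566),(84,541)]])
print('plate',[onz(i,*T2(q),.078).round(4)[:2].tolist() for q in [(150,374),(287,393),(268,527),(132,509)]],onz(i,*T2((210,450)),.078), onz(j,*S2((595,418)),.078))
print('rimS',[onz(j,*S2(q),.07).round(4)[:2].tolist() for q in [(622,322),(460,414),(576,580),(738,450)]])
print('sq', onz(i,*T((90,148)),.084),onz(j,*S((692,190)),.084))
E
```

```text
sq [0.5047 0.2023 0.0792] [0.0011 0.0011]
mid [0.5117 0.1448 0.07  ] [0.0005 0.0005]
end [0.5196 0.0868 0.0503] [0.001 0.001]
hole [ 0.5715 -0.1672  0.0719] [0. 0.]
rack [[0.5288, 0.2329], [0.5506, 0.0586], [0.4903, 0.051], [0.4687, 0.2254]]
rim [[0.6394, -0.1093], [0.6279, -0.2292], [0.5057, -0.2145], [0.5174, -0.0957]]
plate [[0.6139, -0.1319], [0.6046, -0.2105], [0.5267, -0.1996], [0.5352, -0.1222]] [ 0.57035977 -0.16644544  0.078     ] [ 0.57350288 -0.16347039  0.078     ]
rimS [[0.5134, -0.212], [0.6275, -0.227], [0.6497, -0.0896], [0.5242, -0.0918]]
sq [0.5047032  0.20059465 0.084     ] [0.50593496 0.2043882  0.084     ]
```

Request:
arm_command:
  plan:
    - {"dp": [-43, 98, 0], "roll": 15, "jaw": 1}
    - {"dp": [-86, 196, 0], "roll": 30, "jaw": 1}
    - {"dp": [-129, 293, 0], "roll": 45, "jaw": 1}
    - {"dp": [-172, 391, 0], "roll": 60.7, "jaw": 1}
    - {"dp": [-172, 391, 0], "roll": 60.7, "jaw": 1}
    - {"dp": [-172, 391, 0], "roll": 60.7, "jaw": 1}
    - {"dp": [-172, 391, 0], "roll": 60.7, "jaw": 1}
    - {"dp": [-172, 391, 0], "roll": 60.7, "jaw": 1}
    - {"dp": [-172, 391, 0], "roll": 60.7, "jaw": 1}
    - {"dp": [-172, 391, 0], "roll": 60.7, "jaw": 1}
    - {"dp": [-172, 391, 0], "roll": 60.7, "jaw": 1}
    - {"dp": [-172, 391, 0], "roll": 60.7, "jaw": 1}
    - {"dp": [-172, 391, 0], "roll": 60.7, "jaw": 1}
    - {"dp": [-172, 391, 0], "roll": 60.7, "jaw": 1}

```text
clock: 1.5
tcp_pos: [0.5043, 0.2027, 0.231]
tool_rot: [3.141, 0.0, 0.125]
force: [-0.2, -0.8, -0.5]
grip_width: 1.003
```

```bash
python3 - <<'E'
from h import *
a,i=snap('wrist','w1.png')
print(-np.array(i['R']).T@np.array(i['t']),np.round(i['R'],3).tolist(),i['fx'])
s=ctrl.get_state();print(s['tcp_pos'],s['tool_rot'],s['clock'])
print(proj(i,[.505,.202,.084]))
E
```

```text
[0.49362861 0.2807392  0.3728534 ] [[0.992, 0.125, 0.001], [0.119, -0.945, 0.306], [0.039, -0.303, -0.952]] 300.7149632023287
[0.50440534 0.20256443 0.23103438] [3.14063079e+00 2.99557182e-04 1.24870521e-01] 1.55
(np.float64(277.54899247549105), np.float64(194.86829940730928))
```

View pics/w1.png

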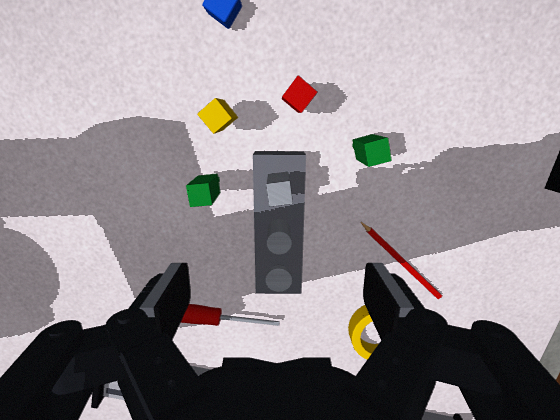

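The wrist view shows the square head's bright top at about (279,193), close to the prediction, with a slight turn. The rack is upright in the picture, with the round heads below at (279,242) and (279,280). I'll segment the head here and measure again from another wrist position.

```bash
cat >> h.py <<'E'
def head(im,u,v,w=22,th=None):
    g=cv2.cvtColor(im,cv2.COLOR_RGB2GRAY); u,v=int(u),int(v)
    c=cv2.resize(g[v-w:v+w,u-w:u+w],None,fx=8,fy=8,interpolation=cv2.INTER_CUBIC)
    m=(c>th).astype(np.uint8) if th else cv2.threshold(c,0,1,cv2.THRESH_OTSU)[1]
    cs=cv2.findContours(m,cv2.RETR_EXTERNAL,cv2.CHAIN_APPROX_NONE)[0]
    k=min((q for q in cs if cv2.contourArea(q)>64*30),key=lambda q:np.linalg.norm(q.mean(0)[0]-4*2*w))
    r=cv2.minAreaRect(k); P=(cv2.boxPoints(r)-3.5)/8+[u-w,v-w]; return P, cv2.contourArea(k)/64
E
python3 - <<'E'
from h import *
i=ctrl.camera_info('wrist');im=cv2.imread('pics/w1.png')[:,:,::-1]
g=cv2.cvtColor(im,cv2.COLOR_RGB2GRAY);print(g[180:212:3,262:298:3])
P,A=head(im,279,193,18,140);print(P,A)
W=np.array([onz(i,*p,.084)[:2] for p in P]);print(W.round(4),W.mean(0),np.linalg.norm(np.diff(W,axis=0),axis=1))
E
```

```text
[[113 112  68  69  70  72  67  66  64  56  65  64]
 [110 111  71 143 152 154 153 155 156 160  64  64]
 [109 108 154 155 158 155 156 151 151 149  63  64]
 [110 109 154 158 157 153 157 156 154 151  63  63]
 [111 108 161 154 152 157 154 156 154 158  58  62]
 [109 110 159 160 161 156 153 161 155 158 113 111]
 [110 110 146 153 155 161 158 153 156 159  75 112]
 [111 108 102 160 154 155 155 163 159 154  99 110]
 [112 111 116 158 163 161 166 173 105  83 113  62]
 [110 109 110 108 110 116  62  70  59  63  62  62]
 [112  59  72  57  64  60  64  62  60  63  60  65]]
[[265.56447315 183.65276337]
 [288.98958969 180.62365341]
 [291.94112778 203.44888306]
 [268.51601028 206.47799301]] 502.46875
[[0.4919 0.2118]
 [0.5144 0.2177]
 [0.5206 0.1948]
 [0.4976 0.1887]] [0.50611982 0.20324732] [0.02320592 0.0236372  0.02377091]
```

Request:
arm_command:
  plan:
    - {"dp": [0, 50, 0], "roll": 0, "jaw": 1}
    - {"dp": [0, 50, 0], "roll": 0, "jaw": 1}
    - {"dp": [0, 50, 0], "roll": 0, "jaw": 1}
    - {"dp": [0, 50, 0], "roll": 0, "jaw": 1}

```text
clock: 1.95
tcp_pos: [0.5105, 0.1535, 0.2312]
tool_rot: [3.141, 0.0, 0.125]
force: [0.3, 0.2, 0.3]
grip_width: 0.999
```

```bash
python3 - <<'E'
from h import *
a,i=snap('wrist','w2.png')
np.save('w2i.npy',i,allow_pickle=True)
s=ctrl.get_state();print(s['tcp_pos'],s['tool_rot'],s['clock'])
print(proj(i,[.505,.202,.084]))
g=cv2.cvtColor(a,cv2.COLOR_RGB2GRAY);u,v=map(int,proj(i,[.505,.202,.084]));print(u,v);print(g[v-16:v+17:3,u-18:u+19:3])
E
```

```text
[0.51048292 0.15369576 0.23110847] [3.14082147e+00 2.42159916e-04 1.25736376e-01] 2.0
(np.float64(277.59480794750925), np.float64(144.27554311643462))
277 144
[[114 116 114 119  99  92  68  69  69  65  66  64  66]
 [114 114 110  56  91 161 154 160 156 160 164  66  68]
 [115 114 100 160 157 158 160 160 153 153 158  64  65]
 [113 115 116 161 160 159 158 160 162 155 157  63  66]
 [114 115 103 159 153 161 159 158 159 158 157  51  66]
 [112 114 112 166 159 158 154 161 158 159 157  60  63]
 [112 113 111 162 156 163 160 156 155 160 157 108  62]
 [113 114 113 181 157 156 156 163 160 155 155 142  66]
 [111 115 115 143 162 157 158 156 157 162 158 154 113]
 [111 112 111 101 160 168 169 145 109  89 112 110 111]
 [112 112 113 112 111 112 111 108 111 110 111 111 112]]
```

```bash
python3 - <<'E'
from h import *
i2=ctrl.camera_info('wrist');a=cv2.imread('pics/w2.png')[:,:,::-1]
P2,A=head(a,277,144,19,140);c2=P2.mean(0)
W=np.array([onz(i2,*p,.084)[:2] for p in P2]);print(c2,A,W.mean(0),np.linalg.norm(np.diff(W,axis=0),axis=1),np.degrees(np.arctan2(*(W[1]-W[0])[::-1])))
# first wrist camera: same orientation, shifted by the tcp travel
i1=dict(i2);o=np.array([0.49362861,0.2807392,0.3728534]);i1['R']=np.array([[0.992,0.125,0.001],[0.119,-0.945,0.306],[0.039,-0.303,-0.952]]);i1['R']=np.array(i2['R']);i1['t']=-i1['R']@o
p,r=tri([ray(i1,278.753,193.551),ray(i2,*c2)]);print('wrist pair',p,r)
t=ctrl.camera_info('top');p,r=tri([ray(t,*T((90,148))),ray(i2,*c2),ray(i1,278.753,193.551)]);print('with top',p,r)
E
```

```text
[278.83740401 142.83174181] 589.578125 [0.50595325 0.20350463] [0.02324695 0.02334074 0.02383393] 14.308725963377766
wrist pair [0.50598967 0.20372011 0.08462984] [np.float64(7.00324668873623e-05), np.float64(7.00324668870991e-05)]
with top [0.50609227 0.20209783 0.07629697] [np.float64(0.000417225116765641), np.float64(0.0008006052406942136), np.float64(0.0006581060729160295)]
```

The pin head is at (0.506, 0.2035), with its top at 84.6 mm (84 expected) and a yaw of about 14.5°. The side length of about 23.5 mm also fits. I'll grasp it now.

Request:
arm_command:
  plan:
    - {"dp": [2, -50, 0], "roll": -7.3, "jaw": 1}
    - {"dp": [2, -50, 0], "roll": -7.3, "jaw": 1}
    - {"dp": [2, -50, 40], "roll": -7.3, "jaw": 1}
    - {"dp": [2, -50, 80], "roll": -7.3, "jaw": 1}
    - {"dp": [2, -50, 120], "roll": -7.3, "jaw": 1}
    - {"dp": [2, -50, 155], "roll": -7.3, "jaw": 1}
    - {"dp": [2, -50, 175], "roll": -7.3, "jaw": 1}
    - {"dp": [2, -50, 188], "roll": -7.3, "jaw": 1}
    - {"dp": [2, -50, 188], "roll": -7.3, "jaw": 1}
    - {"dp": [2, -50, 188], "roll": -7.3, "jaw": 1}

```text
clock: 3.0
tcp_pos: [0.5066, 0.2038, 0.0441]
tool_rot: [3.141, -0.001, 0.253]
force: [0.8, 0.2, 0.9]
grip_width: 1.004
```

Request:
arm_command:
  plan:
    - {"dp": [0, 0, 0], "roll": 0, "jaw": -1}
    - {"dp": [0, 0, 0], "roll": 0, "jaw": -1}
    - {"dp": [0, 0, 0], "roll": 0, "jaw": -1}
    - {"dp": [0, 0, 0], "roll": 0, "jaw": -1}
    - {"dp": [0, 0, 0], "roll": 0, "jaw": -1}
    - {"dp": [0, 0, 0], "roll": 0, "jaw": -1}
    - {"dp": [0, 0, 0], "roll": 0, "jaw": -1}
    - {"dp": [0, 0, 0], "roll": 0, "jaw": -1}
    - {"dp": [0, 0, 0], "roll": 0, "jaw": -1}
    - {"dp": [0, 0, 0], "roll": 0, "jaw": -1}
  newtons: 60

```text
clock: 4.0
tcp_pos: [0.5067, 0.2039, 0.0445]
tool_rot: [3.141, -0.001, 0.253]
force: [-1.0, 0.0, 5.9]
grip_width: 0.277
```

The jaw opening of 0.277 × 85 = 23.5 mm matches the 24 mm head. Next I'll lift, travel to just beyond the plate, and look at the hole with the wrist camera.

Request:
arm_command:
  plan:
    - {"dp": [0, 0, -20], "roll": 0, "jaw": -1}
    - {"dp": [0, 0, -55], "roll": 0, "jaw": -1}
    - {"dp": [0, 0, -95], "roll": 0, "jaw": -1}
    - {"dp": [0, 0, -130], "roll": 0, "jaw": -1}
    - {"dp": [-2, 30, -150], "roll": 0, "jaw": -1}
    - {"dp": [-5, 70, -155], "roll": 0, "jaw": -1}
    - {"dp": [-8, 115, -155], "roll": 0, "jaw": -1}
    - {"dp": [-12, 160, -155], "roll": 0, "jaw": -1}
    - {"dp": [-15, 205, -155], "roll": 0, "jaw": -1}
    - {"dp": [-18, 250, -155], "roll": 0, "jaw": -1}
    - {"dp": [-21, 295, -155], "roll": 0, "jaw": -1}
    - {"dp": [-24, 340, -155], "roll": 0, "jaw": -1}
    - {"dp": [-27, 380, -155], "roll": 0, "jaw": -1}
    - {"dp": [-29, 402, -155], "roll": 0, "jaw": -1}
    - {"dp": [-29, 402, -155], "roll": 0, "jaw": -1}
    - {"dp": [-29, 402, -155], "roll": 0, "jaw": -1}
    - {"dp": [-29, 402, -155], "roll": 0, "jaw": -1}
    - {"dp": [-29, 402, -155], "roll": 0, "jaw": -1}

```text
clock: 5.8
tcp_pos: [0.5793, -0.1914, 0.1998]
tool_rot: [3.141, -0.002, 0.255]
force: [0.7, 0.4, -0.6]
grip_width: 0.274
```

```bash
python3 - <<'E'
from h import *
a,i=snap('wrist','w3.png')
np.save('w3i.npy',i,allow_pickle=True)
s=ctrl.get_state();print(s['tcp_pos'],s['tool_rot'],s['clock'],s['force'],s['grip_width'])
print(proj(i,[.572,-.1635,.078]),proj(i,s['tcp_pos']))
E
```

```text
[ 0.57930139 -0.19140586  0.19988327] [ 3.14108339e+00 -1.59202950e-03  2.54851497e-01] 5.85 [ 0.7279984  -0.27766508 -1.58393611] 0.26995578917188556
(np.float64(276.70132732052195), np.float64(170.3770990086118)) (np.float64(277.57529047614065), np.float64(267.61694470938863))
```

View pics/w3.png

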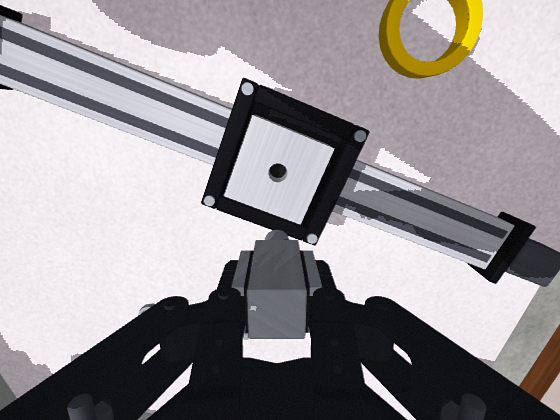

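The wrist view shows the plate with its hole at about (278,172). The pin hangs straight in the jaws, with its shank at (278,236). A second wrist view will give the plate's height.

Request:
arm_command:
  plan:
    - {"dp": [0, 45, 0], "roll": 0, "jaw": -1}
    - {"dp": [0, 45, 0], "roll": 0, "jaw": -1}
    - {"dp": [0, 45, 0], "roll": 0, "jaw": -1}
    - {"dp": [0, 45, 0], "roll": 0, "jaw": -1}

```text
clock: 6.25
tcp_pos: [0.5906, -0.2342, 0.2001]
tool_rot: [3.141, -0.002, 0.255]
force: [-0.2, 0.5, -1.7]
grip_width: 0.276
```

```bash
cat >> h.py <<'E'
def plate(im,u,v):
    g=cv2.cvtColor(im,cv2.COLOR_RGB2GRAY);m=(g>140).astype(np.uint8)
    cs,h=cv2.findContours(m,cv2.RETR_CCOMP,cv2.CHAIN_APPROX_NONE)
    k=[j for j,c in enumerate(cs) if h[0][j][3]<0 and cv2.pointPolygonTest(c,(float(u),float(v)),False)>=0]
    P=cv2.boxPoints(cv2.minAreaRect(cs[k[0]])); ap=cv2.approxPolyDP(cs[k[0]],6,True)[:,0]
    hs=[c for j,c in enumerate(cs) if h[0][j][3]==k[0] and cv2.contourArea(c)>60]
    return ap,[(cv2.fitEllipse(c)) for c in hs]
E
python3 - <<'E'
from h import *
b,j=snap('wrist','w4.png')
s=ctrl.get_state();print(s['tcp_pos'],s['clock'])
i=np.load('w3i.npy',allow_pickle=True).item();a=cv2.imread('pics/w3.png')[:,:,::-1]
res=[]
for im,c in((a,i),(b,j)):
    u,v=proj(c,[.572,-.1635,.078]);ap,hs=plate(im,u,v)
    W=np.array([onz(c,*p,.078)[:2] for p in ap]);print(ap.tolist(),W.round(4).tolist(),W.mean(0).round(4),np.linalg.norm(W-np.roll(W,1,0),axis=1).round(4))
    for e in hs: print('ell',e,onz(c,*e[0],.078));
    res.append(ray(c,*hs[0][0]))
print(tri(res))
E
```

```text
[ 0.59063318 -0.23411715  0.20020738] 6.3
[[252, 115], [224, 195], [300, 223], [333, 148]] [[0.5401, -0.1234], [0.5314, -0.1974], [0.6057, -0.2062], [0.6142, -0.1323]] [ 0.5729 -0.1648] [0.0747 0.0746 0.0748 0.0744]
ell ((277.17034912109375, 172.1938934326172), (19.05159568786621, 20.024080276489258), 21.58257293701172) [ 0.57281436 -0.16497076  0.078     ]
[[251, 57], [221, 146], [301, 177], [329, 111]] [[0.5406, -0.1235], [0.5314, -0.1979], [0.6059, -0.2067], [0.613, -0.1468]] [ 0.5727 -0.1687] [0.076  0.075  0.075  0.0603]
ell ((277.0348815917969, 120.49889373779297), (20.35466766357422, 21.326099395751953), 14.95139217376709) [ 0.57286678 -0.16518928  0.078     ]
(array([ 0.57288537, -0.16522418,  0.07665666]), [np.float64(2.436775050705543e-06), np.float64(2.4367750505043806e-06)])
```

The hole is at (0.5728, −0.1651), with the plate top triangulated at 76.7 mm (78 expected). The plate side of about 75 mm agrees with the 76 mm given. I'll go above the hole, with the foot about 5 mm over the plate.

Request:
arm_command:
  plan:
    - {"dp": [0, -40, 0], "roll": 0, "jaw": -1}
    - {"dp": [0, -71.3, 0], "roll": 0, "jaw": -1}
    - {"dp": [0, -71.3, 20], "roll": 0, "jaw": -1}
    - {"dp": [0, -71.3, 45], "roll": 0, "jaw": -1}
    - {"dp": [0, -71.3, 65], "roll": 0, "jaw": -1}
    - {"dp": [0, -71.3, 77], "roll": 0, "jaw": -1}
    - {"dp": [0, -71.3, 82], "roll": 0, "jaw": -1}
    - {"dp": [0, -71.3, 82], "roll": 0, "jaw": -1}
    - {"dp": [0, -71.3, 82], "roll": 0, "jaw": -1}
    - {"dp": [0, -71.3, 82], "roll": 0, "jaw": -1}

```text
clock: 7.3
tcp_pos: [0.5732, -0.1653, 0.1193]
tool_rot: [3.14, -0.003, 0.256]
force: [-0.1, 0.5, -2.1]
grip_width: 0.274
```

```bash
python3 - <<'E'
from h import *
for n in('top','scene','wrist'):
    a,i=snap(n,n+'5.png')
    s=ctrl.get_state()
    print(n,proj(i,[.5728,-.1651,.078]))
    u,v=map(int,proj(i,[.5728,-.1651,.09]));w=(28,21) if n!='wrist' else (70,52)
    c=cv2.resize(cv2.cvtColor(a,cv2.COLOR_RGB2BGR)[v-w[1]:v+w[1],u-w[0]:u+w[0]],(400,300),interpolation=cv2.INTER_CUBIC);cv2.imwrite(f'pics/c_{n}.png',c)
cv2.imwrite('pics/c5.png',np.hstack([cv2.imread('pics/c_scene.png'),cv2.imread('pics/c_wrist.png')]))
print(s['tcp_pos'],s['tool_rot'],s['force'],s['clock'])
E
```

```text
top (np.float64(331.5318775906367), np.float64(199.14862892087362))
scene (np.float64(215.54276679989874), np.float64(178.9198664311495))
wrist (np.float64(276.67511724928306), np.float64(236.29043389575077))
[ 0.57302039 -0.16525702  0.11880067] [ 3.14062125e+00 -2.67325568e-03  2.55566857e-01] [ 0.45258107 -0.3405292  -1.24387736] 7.45
```

View pics/c5.png

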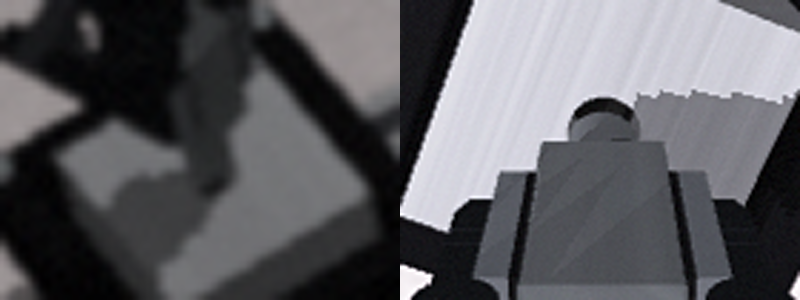

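In the wrist crop, the shank's foot overlaps the hole evenly from left to right, with the dark hole crescent just behind it. I'll descend to feel for it.

Request:
arm_command:
  plan:
    - {"dp": [0, 0, 3], "roll": 0, "jaw": -1}
    - {"dp": [0, 0, 5], "roll": 0, "jaw": -1}
    - {"dp": [0, 0, 6], "roll": 0, "jaw": -1}
    - {"dp": [0, 0, 7], "roll": 0, "jaw": -1}
    - {"dp": [0, 0, 7.5], "roll": 0, "jaw": -1}
    - {"dp": [0, 0, 7.5], "roll": 0, "jaw": -1}

```text
clock: 8.05
tcp_pos: [0.5731, -0.1652, 0.1112]
tool_rot: [3.141, -0.003, 0.256]
force: [-0.5, 0.6, -1.8]
grip_width: 0.271
```

Request:
arm_command:
  plan:
    - {"dp": [0, 0, 0.7], "roll": 0, "jaw": -1}
    - {"dp": [0, 0, 1.4], "roll": 0, "jaw": -1}
    - {"dp": [0, 0, 2], "roll": 0, "jaw": -1}
    - {"dp": [0, 0, 2], "roll": 0, "jaw": -1}

```text
clock: 8.45
tcp_pos: [0.5731, -0.1652, 0.1091]
tool_rot: [3.141, -0.003, 0.256]
force: [1.8, 0.6, -2.6]
grip_width: 0.275
```

Request:
arm_command:
  plan:
    - {"dp": [0, 0, 0.7], "roll": 0, "jaw": -1}
    - {"dp": [0, 0, 1.4], "roll": 0, "jaw": -1}
    - {"dp": [0, 0, 2], "roll": 0, "jaw": -1}
    - {"dp": [0, 0, 2], "roll": 0, "jaw": -1}

```text
clock: 8.85
tcp_pos: [0.573, -0.1652, 0.107]
tool_rot: [3.141, -0.003, 0.256]
force: [0.7, -0.4, -2.2]
grip_width: 0.274
```

There is still no force at an estimated 5.5 mm depth, so the foot appears to be in the hole. I'll continue towards the plug, which I expect at about TCP z ≈ 0.0965.

Request:
arm_command:
  plan:
    - {"dp": [0, 0, 1], "roll": 0, "jaw": -1}
    - {"dp": [0, 0, 2], "roll": 0, "jaw": -1}
    - {"dp": [0, 0, 3], "roll": 0, "jaw": -1}
    - {"dp": [0, 0, 4], "roll": 0, "jaw": -1}
    - {"dp": [0, 0, 5], "roll": 0, "jaw": -1}
    - {"dp": [0, 0, 5], "roll": 0, "jaw": -1}

```text
clock: 9.45
tcp_pos: [0.573, -0.1651, 0.1018]
tool_rot: [3.141, -0.002, 0.256]
force: [0.3, 1.0, -1.9]
grip_width: 0.267
```

Request:
arm_command:
  plan:
    - {"dp": [0, 0, 1], "roll": 0, "jaw": -1}
    - {"dp": [0, 0, 2], "roll": 0, "jaw": -1}
    - {"dp": [0, 0, 3], "roll": 0, "jaw": -1}
    - {"dp": [0, 0, 4], "roll": 0, "jaw": -1}
    - {"dp": [0, 0, 4], "roll": 0, "jaw": -1}

```text
clock: 9.95
tcp_pos: [0.573, -0.1651, 0.0976]
tool_rot: [3.141, -0.002, 0.256]
force: [-0.3, 0.7, -3.0]
grip_width: 0.275
```

Depth is about 15 mm and the side forces are small. The plug comes next, in small steps.

Request:
arm_command:
  plan:
    - {"dp": [0, 0, 0.7], "roll": 0, "jaw": -1}
    - {"dp": [0, 0, 1.4], "roll": 0, "jaw": -1}
    - {"dp": [0, 0, 2.1], "roll": 0, "jaw": -1}
    - {"dp": [0, 0, 2.5], "roll": 0, "jaw": -1}
    - {"dp": [0, 0, 2.5], "roll": 0, "jaw": -1}

```text
clock: 10.45
tcp_pos: [0.5731, -0.1651, 0.0962]
tool_rot: [3.141, -0.003, 0.256]
force: [-1.9, -0.2, 6.5]
grip_width: 0.271
```

Request:
arm_command:
  plan:
    - {"dp": [0, 0, 0.7], "roll": 0, "jaw": -1}
    - {"dp": [0, 0, 1.4], "roll": 0, "jaw": -1}
    - {"dp": [0, 0, 2], "roll": 0, "jaw": -1}
    - {"dp": [0, 0, 2], "roll": 0, "jaw": -1}
    - {"dp": [0, 0, 2], "roll": 0, "jaw": -1}

```text
clock: 10.95
tcp_pos: [0.5731, -0.1651, 0.095]
tool_rot: [3.14, -0.004, 0.256]
force: [-2.0, 0.8, 7.2]
grip_width: 0.272
```

Request:
arm_command:
  plan:
    - {"dp": [0, 0, 1], "roll": 0, "jaw": -1}
    - {"dp": [0, 0, 2], "roll": 0, "jaw": -1}
    - {"dp": [0, 0, 3], "roll": 0, "jaw": -1}
    - {"dp": [0, 0, 3.5], "roll": 0, "jaw": -1}
    - {"dp": [0, 0, 3.5], "roll": 0, "jaw": -1}

```text
clock: 11.45
tcp_pos: [0.573, -0.1651, 0.0923]
tool_rot: [3.14, -0.004, 0.256]
force: [-3.0, 1.7, 6.9]
grip_width: 0.276
```

Request:
arm_command:
  plan:
    - {"dp": [0, 0, 1], "roll": 0, "jaw": -1}
    - {"dp": [0, 0, 2], "roll": 0, "jaw": -1}
    - {"dp": [0, 0, 3], "roll": 0, "jaw": -1}
    - {"dp": [0, 0, 3], "roll": 0, "jaw": -1}
    - {"dp": [0, 0, 3], "roll": 0, "jaw": -1}

```text
clock: 11.95
tcp_pos: [0.573, -0.1651, 0.09]
tool_rot: [3.14, -0.005, 0.256]
force: [-3.2, 2.2, 6.2]
grip_width: 0.269
```

Request:
arm_command:
  plan:
    - {"dp": [0, 0, 0.7], "roll": 0, "jaw": -1}
    - {"dp": [0, 0, 1.4], "roll": 0, "jaw": -1}
    - {"dp": [0, 0, 2.1], "roll": 0, "jaw": -1}
    - {"dp": [0, 0, 2.5], "roll": 0, "jaw": -1}
    - {"dp": [0, 0, 2.5], "roll": 0, "jaw": -1}

```text
clock: 12.45
tcp_pos: [0.573, -0.1651, 0.0885]
tool_rot: [3.139, -0.005, 0.256]
force: [-2.6, 1.0, 7.1]
grip_width: 0.273
```

Request:
arm_command:
  plan:
    - {"dp": [0, 0, 0.7], "roll": 0, "jaw": -1}
    - {"dp": [0, 0, 1.4], "roll": 0, "jaw": -1}
    - {"dp": [0, 0, 2], "roll": 0, "jaw": -1}
    - {"dp": [0, 0, 2], "roll": 0, "jaw": -1}

```text
clock: 12.85
tcp_pos: [0.5731, -0.1652, 0.0884]
tool_rot: [3.139, -0.006, 0.256]
force: [-6.6, 2.7, 14.4]
grip_width: 0.274
```

The force rose to about 16 N and the TCP stopped at 0.0884, where the head should seat (0.0885). I'll check with the cameras before letting go.

```bash
python3 - <<'E'
from h import *
a,i=snap('scene','s6.png');b,j=snap('wrist','w6.png')
f=lambda im,i,w,h:(lambda u,v:cv2.resize(cv2.cvtColor(im,cv2.COLOR_RGB2BGR)[v-h:v+h,u-w:u+w],(400,300),interpolation=cv2.INTER_CUBIC))(*map(int,proj(i,[.573,-.165,.09])))
cv2.imwrite('pics/c6.png',np.hstack([f(a,i,40,30),f(b,j,100,75)]))
s=ctrl.get_state();print(s['force'],s['tcp_pos'])
E
```

```text
[-7.04745219  1.63274852 13.34572606] [ 0.57308175 -0.16514755  0.08844202]
```

View pics/c6.png

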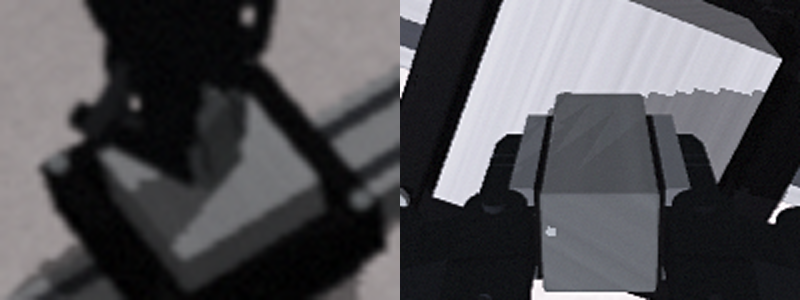

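The head's foot edge meets the plate, and no shank is visible. I'll relax, open and back straight up.

Request:
arm_command:
  plan:
    - {"dp": [0, 0, 0], "roll": 0, "jaw": -1}
    - {"dp": [0, 0, 0], "roll": 0, "jaw": -1}
    - {"dp": [0, 0, 0], "roll": 0, "jaw": 1}
    - {"dp": [0, 0, 0], "roll": 0, "jaw": 1}
    - {"dp": [0, 0, 0], "roll": 0, "jaw": 1}
    - {"dp": [0, 0, 0], "roll": 0, "jaw": 1}
    - {"dp": [0, 0, 0], "roll": 0, "jaw": 1}
    - {"dp": [0, 0, 0], "roll": 0, "jaw": 1}
    - {"dp": [0, 0, 0], "roll": 0, "jaw": 1}
    - {"dp": [0, 0, 0], "roll": 0, "jaw": 1}

```text
clock: 13.95
tcp_pos: [0.5731, -0.1652, 0.0885]
tool_rot: [3.138, -0.006, 0.256]
force: [0.4, 0.2, -1.0]
grip_width: 0.998
```

Request:
arm_command:
  plan:
    - {"dp": [0, 0, -10], "roll": 0, "jaw": 1}
    - {"dp": [0, 0, -30], "roll": 0, "jaw": 1}
    - {"dp": [0, 0, -60], "roll": 0, "jaw": 1}
    - {"dp": [0, 0, -90], "roll": 0, "jaw": 1}
    - {"dp": [0, 20, -110], "roll": 0, "jaw": 1}
    - {"dp": [0, 40, -110], "roll": 0, "jaw": 1}
    - {"dp": [0, 40, -110], "roll": 0, "jaw": 1}
    - {"dp": [0, 40, -110], "roll": 0, "jaw": 1}
    - {"dp": [0, 40, -110], "roll": 0, "jaw": 1}

```text
clock: 14.85
tcp_pos: [0.5821, -0.2032, 0.1985]
tool_rot: [3.139, -0.006, 0.256]
force: [-0.6, 0.6, 0.4]
grip_width: 0.994
```

```bash
python3 - <<'E'
from h import *
b,j=snap('wrist','w7.png')
s=ctrl.get_state();print(s['force'],s['tcp_pos'],s['grip_width'],s['clock'])
np.save('w7i.npy',j,allow_pickle=True)
for z in(.128,.132,.152):print(z,proj(j,[.573,-.1651,z]))
E
```

```text
[ 0.02937559  0.27158516 -0.08521831] [ 0.58217562 -0.20307803  0.19848258] 1.0015428330620848 14.9
0.128 (np.float64(277.6384233956669), np.float64(169.3206067494603))
0.132 (np.float64(277.7023326764257), np.float64(170.3875705380721))
0.152 (np.float64(278.06001538064965), np.float64(176.3590740300332))
```

View pics/w7.png

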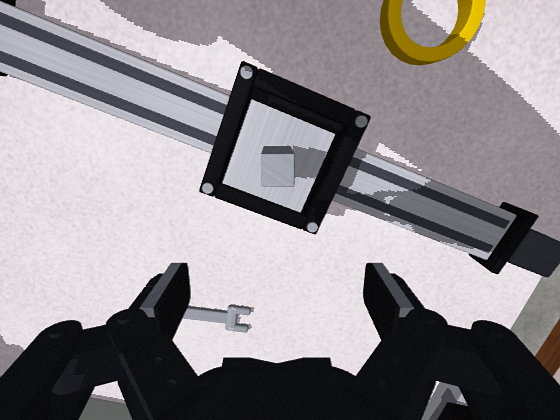

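The head's top is centred at about (278,169), where it should be for a top height of 0.128, and the gripper is clear. A quick size check gives the height before I hand in.

```bash
python3 - <<'E'
from h import *
i=np.load('w7i.npy',allow_pickle=True).item();a=cv2.imread('pics/w7.png')
g=cv2.cvtColor(a,cv2.COLOR_BGR2GRAY)
print(g[169,252:304:2],g[140:194:2,278])
m=cv2.inRange(g[130:200,240:310],135,175);m=cv2.morphologyEx(m,cv2.MORPH_OPEN,np.ones((9,9)))
n,l,st,ce=cv2.connectedComponentsWithStats(m);k=l[39,38];print(st[k],ce[k]+[240,130])
u,v=ce[k]+[240,130]
for z in(.128,.136):
    W=[onz(i,240+st[k][0]+x-.5,v,z) for x in(0,st[k][2])];print(z,onz(i,u,v,z).round(4),np.linalg.norm(W[1]-W[0]))
E
```

```text
[194 192 191 193 196 170 172 174 168 167 164 162 168 169 168 168 166 165
 165 167 167  89 109 112 106 112] [189 191 192  74  76  78  74 157 163 165 167 168 164 166 165 170 163 165
 169 172 168 165 167 134 194 195 194]
[  21   24   33   33 1067] [276.8425492  169.70946579]
0.128 [ 0.5725 -0.1655  0.128 ] 0.023513993324667457
0.136 [ 0.5721 -0.1641  0.136 ] 0.02262734641161169
```

The head's top measures 23.5 mm wide at z = 0.128, the same as it did in the rack at its known height, and it is centred over the hole. I'll hand in.

```bash
python3 -c "
from bench import ctrl
print(ctrl.hand_in(), ctrl.get_state()['clock'])"
```

```text
the job is handed in; nothing more can be done
the job is handed in; nothing more can be done
```

The square-headed pin is in the plate's hole, pressed past the plug until its head sat on the plate, then released. I handed the job in at about 15 s of the 67 s allowed. Hand-in gives no verdict, so what follows is from my own checks.

- **Finding the hole:** It showed in the camera images, so no spiral search was needed. Two wrist views put it at (0.573, −0.165), and the foot went in on the first descent.
- **Pressing:** The plug was met about 16 mm down and moved under about 9 N. The head then seated at TCP z = 0.0884, where I expected 0.0885. Force readings were taken only at the end of each short move; the highest showed a vertical load of about 16 N, well under the 40 N limit.
- **After release:** The head's top is centred within about 1 mm of the hole. It measures 23.5 mm wide for a top height of 0.128 m, the same as it did in the rack, so it fits a fully seated, upright pin. The gripper was open and about 0.1 m above, with the wrist force near zero.
- **Disagreements:** The fixed cameras read heights 4 to 6 mm low against the task's figures. The wrist views put the plate's top at 76.7 mm against 78. I did not look at the rack or the other objects again at the end.

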